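Lever the fixture plate up onto its prop

TASK

Using the pry bar over the round ridge of the saddle, lever the front of the heavy hinged fixture plate up until its sprung prop leg swings under and locks, then let the plate down gently so that it stands on the prop. Lift the plate only with the bar, do not force it hard against its upper stop, and leave the things lying around alone; the bar may stay in the saddle.

Things in the scene. Friction and masses are not known exactly. Their poses are not given: they have to be found in the camera images.
- bed: Fixed dark steel bed, 198 mm long (x), 156 mm wide, on the bench. Origin: on the bench under the middle of the plate's front lower edge. +x points from the saddle in front, under the plate, to the rear hinge; z up. Between saddle and rear tie (x = -27 to +105 mm) it is open in the middle (y = -48 to +48 mm) down to the bench. Its side rails are 8 mm high.
- ridge (a point): Top of the fulcrum: a round steel ridge along y in the bed's saddle, at bed x = -40 mm, 26 mm above the bench, between two upright cheeks 40 mm high that leave 30 mm clear width (bed y = -15 to +15 mm) and reach x = -53 to -27 mm.
- plate: Heavy flat steel fixture plate, 128 x 112 x 20 mm, about 4.6 kg (3.7 to 5.8) with a block strapped on its rear half (up to 97 mm above the bench). Origin on its rear hinge: bed x = 118 mm, 34 mm above the bench. At rest its underside is 24 mm above the bench, its front edge at bed x = 0. On its left (+y) flank, 22 mm behind the front edge, a 30 mm prop leg with a brass roller foot.
- lip (a point): Middle of the plate's front lower edge, where the bar's blade goes under; 24 mm above the bench at rest.
- plate_hinge (a joint): Tilt of the plate in rad: 0 flat, grows as the front rises. Hard upper stop at 0.095. The sprung prop leg swings forward as the plate rises and locks upright from about 0.084, just before the stop: once the stop is felt, it is locked. On the prop the plate stands at about 0.07. Levering takes 3 to 13 N on the bar's grip; at the stop this climbs some 4 N per mm: ease off before 20 N.
- bar: Loose flat pry bar, 240 mm long, 0.22 kg, flat underside; starts flat on the bench. Origin: middle of its underside; x points to the thin tip, z up. Grey grip sleeve with thin black bands, x = -120 to -35 mm (20 wide, 16 high), steel shank -35 to +50 mm (16 wide, 12 high), steel blade +50 to +120 mm (22 wide, 6 thick). Centre of mass at x = -20 mm, a good place to hold it.
- bar_tip (a point): Tip end of the bar, mid-thickness (bar x = 120 mm). To lie over the ridge with 25 mm of blade under the plate (ridge at bar x = 55 mm) the bar must slope tip down by 0.2 (blade touches the plate) to 0.4 rad (tip touches the bench). Then press down on top of the grip near its free end (bar x = -105, z = 16 mm): it sinks some 35 mm until the prop locks, the bar about level.
- specimen: Bystander: black round specimen, 30 mm dia., 24 mm high; origin under its centre.
- spanner: Bystander: open-ended spanner, 166 mm long, 28 mm wide, 6 mm thick.
- steel_bar: Bystander: short square ground steel bar, 18 x 100 x 18 mm (not the pry bar).
- alu_block: Bystander: aluminium block with a hole, 32 x 44 x 22 mm.
- cut_ring: Bystander: grey ring, 41 mm dia., 16 mm high.

How it is judged (in metres and radians):
On the way, in this order (a step that is already met when the one before it is completed fails the run):
1. the bar lies over the saddle's ridge with its blade under the plate (x of bar_tip in the frame of bed above 0.006 m and z of bar_tip in the frame of bed below 0.024 m and contact force between bar and bed above 0.5 N), for 0.1 s.
2. the bar, bearing on the saddle, lifts the plate high enough for the prop (value of joint plate_hinge above 0.08 rad and contact force between bar and plate above 8 N and contact force between bar and bed above 8 N), for 0.1 s.
At the end, for the whole second after the job is handed in: The plate stands tilted on its locked prop (tilt 0.06 to 0.083 rad, its weight carried by the bed through the prop with more than 8 N), and the bar is let go and at rest on the saddle or the bench (value of joint plate_hinge between 0.06 and 0.083 rad and contact force between plate and bed above 8 N and linear speed of bar below 0.02 m/s and height (world z) of bar below 0.12 m); the robot touches nothing.
It fails at once if the bar forced against the plate with more than 80 N (contact force between bar and plate above 80 N).
It fails at once if the plate let fall instead of let down gently (faster than 0.5 rad/s) (velocity of joint plate_hinge below -0.5 rad/s).
It fails at once if the plate or its prop touched with the robot itself (contact force between any of the fingers, the arm and plate above 1 N).
It fails at once if a bystander moved by more than 3 cm (distance of any of specimen, spanner, steel_bar, alu_block, cut_ring from where it was at the start of the episode above 0.03 m).
It also fails if it takes over 64 s, if anything falls off the work surface, if the arm or the gripper's body presses on something with over 40 N, if the wrist force passes 120 N, or if a joint passes its speed limit or range.

ROBOT

A 7-joint arm with a two-finger parallel gripper is mounted at the origin on a cart in front of the work surface, level with it; the furniture and walls round the work are solid. World frame = base frame: x ahead of the robot, y to its left, z up, the work surface at z = 0. Lengths are in mm, angles in rad, forces in N, time in s.
With the tool pointing down it reaches from about 400 to 850 mm from the base axis. Payload 4.5 kg.
Tool frame: the origin (TCP) lies between the finger pads; the fingertips stand 19 mm ahead of it and the grasp point (between the pads) is the TCP (ctrl.tip_extent is the distance from the TCP to the fingertips, in mm); z points along the fingers, y is the direction in which the jaws open and shut (so a half turn about z gives the same grasp; the last joint's range is limited). The gripper opens to 88 mm and grips with 3 to 60 N. Pads are 18 mm wide; open, the fingers measure 123 mm over their backs; the gripper's body (75 mm by 187 mm) begins 45 mm behind the grasp point.
Start: joints at [1.315, 0.689, -0.195, 1.565, 0.157, 0.902, -0.215], TCP at [178.629, -598.952, 257.743] pointing down, gripper open.
Joint ranges: [-3.01, 3.01], [-0.46, 2.08], [-1.47, 1.51], [0.13, 2.56], [-1, 4.14], [0.04, 2.09], [-2.66, 2.66]. Speed limits (rad/s): [2.57, 2.57, 3.14, 3.14, 3.14, 3.14, 3.14].

INTERFACE

Orientations are given as a unit quaternion [w, x, y, z].
In Python, from workcell import ctrl, vision, hand_in gives the robot as it stands.
- The arm moves only by the tool arm_command, never from a script. Its arguments are lists of equal length, an entry for each row: "grip": the gripper's target within -1 to 1 (shut at 1, half-way at 0, fully open at -1); "delta_pos": the shift along the tool's x, y, z in mm, a list of three; "delta_rot": the turn, a rotation vector about the tool's x, y, z in degrees, a list of three. A call has exactly 10 rows; each row is the pose to reach, as a shift and turn from the pose commanded when the call began, along the tool's axes at that moment; what a row does not reach only later rows make up. A row lasts 1/12 s, in which the tool goes at most 41.7 mm and 7.16 degrees, less where a joint would pass 70% of its speed; a pose out of reach is approached as far as the arm can. A call with a gripper value outside its range is refused whole. The fingers move at their own pace and stop on an object; "newtons" is the grip in N (left out, the last holds). Time passes only in rows, so rows that repeat a pose let the fingers close, or fill a call up. It gives the time, the measured TCP pose, the force and the opening at its end, in the units of the state.
- ctrl.state(): the state, without advancing time (a new reading comes with each control period).
- vision.camera(name): name is "side" or "top"; returns the picture (480x640x3 uint8, red, green, blue); there is no depth.
- vision.camera_info(name): a dict with "vertical_fov" (degrees; the focal length in pixels is half the picture's height over the tangent of half this angle, whatever the lens; pixels are square), "cx", "cy" (the principal point, pixels), "R" (3x3) and "t" (3): a world point X has camera coordinates R X + t. Camera axes: x right, y down, z forward; pixel columns grow to the right and rows downward; lengths in mm; the calibration is good to about 2 mm. A picture is of the moment at which its call begins. camera_info takes no time and is no camera call.
- hand_in(): hands the job in, once; it reports no verdict.
The state is a dict: "time": time; "joint_positions": joint angles; "joint_velocities": joint speeds; "tau": joint torques, N m; "eef_pos": TCP position; "tcp_rot": TCP orientation; "contact_force": force on the tool from outside, world axes, zero at the start; "ft_torque": the same for the moment, N m; "grip_width": opening from 0.0 (shut) to 1.0 (fully open).
Only numpy, scipy, OpenCV 4.12 (cv2) and the standard library are available. Lean on these libraries where they do the work, as an engineer would, in place of code of your own. Each camera call takes 0.05 s, during which the arm holds its last target.

## Working session

There is one attempt and no reset: what is moved stays moved. The work goes in short steps, Python scripts to look and compute and a tool call to move; the robot and the scene stay as the last step left them, time stands still between calls to the robot, and variables do not carry over. Pictures are saved under pics/ and viewed, and the job is handed in when it is done.

Besides the shell and the picture viewer there is one more tool, called after "Emit:" as name(argument=value, ...) on one line, values as JSON. arm_command: Moves the arm, as the interface text tells. Its arguments: {"type":"object","properties":{"grip":{"type":"array"},"delta_pos":{"type":"array"},"delta_rot":{"type":"array"},"newtons":{"type":"number"}},"required":["grip","delta_pos","delta_rot"]}

```bash
mkdir -p pics; ls; python3 - <<'E'
from workcell import ctrl, vision
import cv2
for n in ("side","top"):
    im=vision.camera(n); cv2.imwrite(f"pics/{n}0.png",im[:,:,::-1]); print(n,vision.camera_info(n))
print(ctrl.state(), ctrl.tip_extent)
E
```

```text
pics
side {'vertical_fov': 49.61144676240724, 'cx': 322.16421641563255, 'cy': 241.75112478192833, 'R': array([[-0.81512152, -0.57908479,  0.01541765],
       [-0.36774491,  0.49670805, -0.78615825],
       [ 0.44759421, -0.64648428, -0.61783291]]), 't': array([528.30922327, 231.98597731, 980.03027918])}
top {'vertical_fov': 52.17901960472712, 'cx': 330.00798082047777, 'cy': 244.2980155776394, 'R': array([[ 2.41287259e-02, -9.99693072e-01,  5.61839686e-03],
       [-9.78721073e-01, -2.47673335e-02, -2.03694971e-01],
       [ 2.03771604e-01, -5.83943266e-04, -9.79018280e-01]]), 't': array([  27.37963511,  585.6818535 , 1155.87674608])}
{'time': 0.1, 'joint_positions': array([ 1.31480837,  0.68988877, -0.19450808,  1.56619771,  0.15730311,
        0.90246474, -0.21510013]), 'joint_velocities': array([-3.74375653e-04, -9.64885683e-04, -1.16240059e-03, -2.28291213e-03,
       -9.98855005e-06, -5.08019726e-04, -1.02546035e-03]), 'tau': array([-1.87918449e-03, -5.28500283e+01, -1.27140809e+00, -1.53839421e+01,
       -5.25963446e-02,  1.91155785e-03,  4.77399351e-05]), 'eef_pos': array([ 178.40549866, -598.46973029,  257.00823957]), 'tcp_rot': array([-7.65445984e-04,  9.89516320e-01,  1.44418961e-01, -1.71869488e-04]), 'contact_force': array([0.11910741, 0.67638036, 0.02818255]), 'ft_torque': array([ 0.01846729, -0.05152136, -0.05513909]), 'grip_width': 1.0031099916401736} 19.0
```

View pics/side0.png

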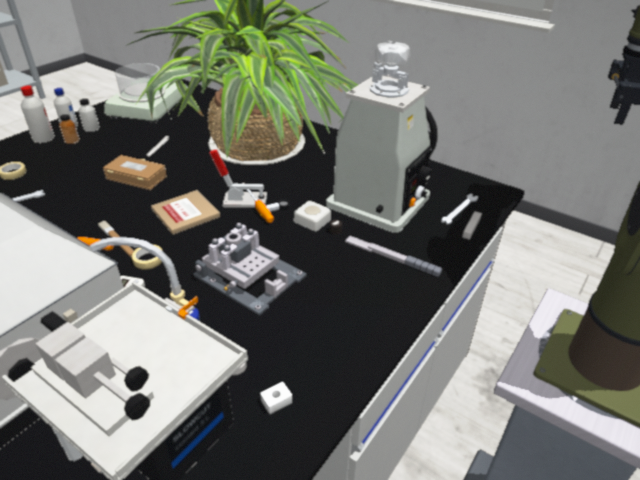

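View pics/top0.png

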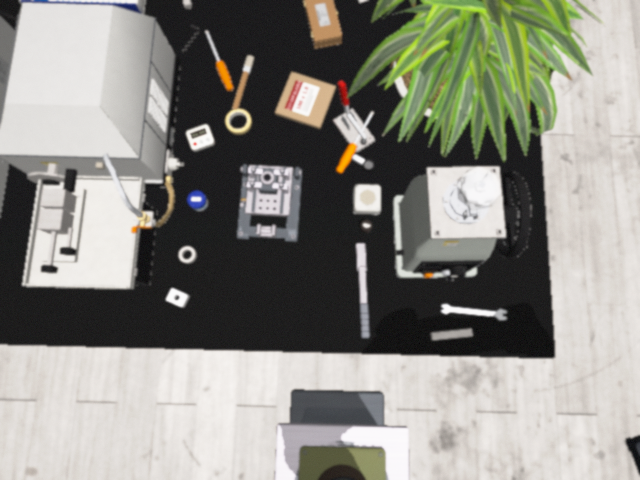

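```bash
cat > h.py <<'E'
import numpy as np, cv2
from workcell import ctrl, vision
def K(n):
    c=vision.camera_info(n); f=240/np.tan(np.radians(c['vertical_fov'])/2); return f,c['cx'],c['cy'],np.array(c['R']),np.array(c['t'])
def back(n,u,v,z):
    f,cx,cy,R,t=K(n); d=R.T@np.array([(u-cx)/f,(v-cy)/f,1]); o=-R.T@t
    return o+d*(z-o[2])/d[2]
def proj(n,X):
    f,cx,cy,R,t=K(n); p=(R@np.asarray(X,float).reshape(-1,3).T).T+t
    return np.c_[f*p[:,0]/p[:,2]+cx,f*p[:,1]/p[:,2]+cy]
def crop(src,x0,y0,w,h,out,s=8):
    im=cv2.imread(src)[y0:y0+h,x0:x0+w]; im=cv2.resize(im,None,fx=s,fy=s,interpolation=cv2.INTER_CUBIC)
    for i in range(0,w,10):
        cv2.line(im,(i*s,0),(i*s,6),(0,255,255),1); cv2.putText(im,str(x0+i),(i*s,18),0,.4,(0,255,255),1)
    for i in range(0,h,10):
        cv2.line(im,(0,i*s),(6,i*s),(0,255,255),1); cv2.putText(im,str(y0+i),(8,i*s+4),0,.4,(0,255,255),1)
    cv2.imwrite(out,im)
E
python3 - <<'E'
from h import *
crop("pics/top0.png",230,155,80,95,"pics/c1.png",6)
crop("pics/top0.png",320,235,80,110,"pics/c2.png",5)
crop("pics/side0.png",185,215,130,100,"pics/c3.png",6)
crop("pics/side0.png",335,180,150,100,"pics/c4.png",5)
E
```

```text
(no output)
```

View pics/c1.png

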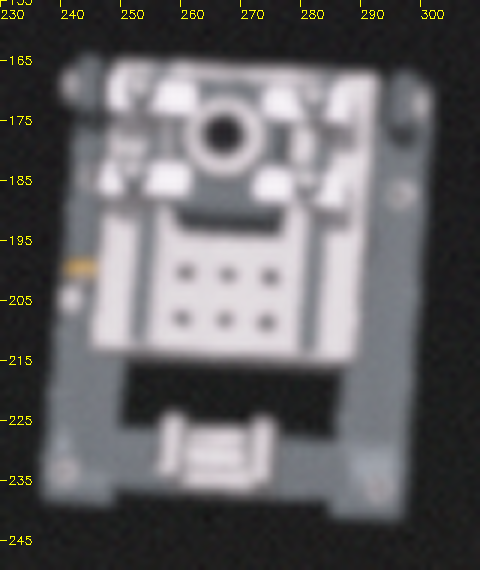

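View pics/c2.png

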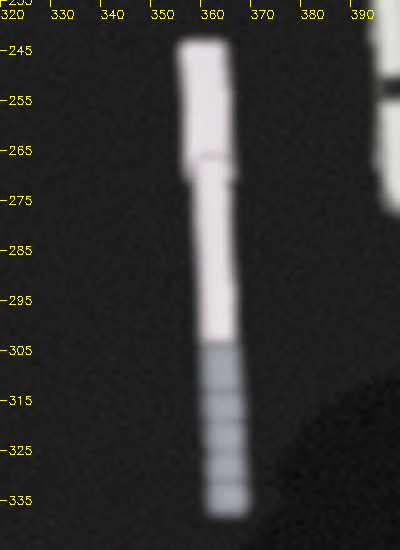

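View pics/c3.png

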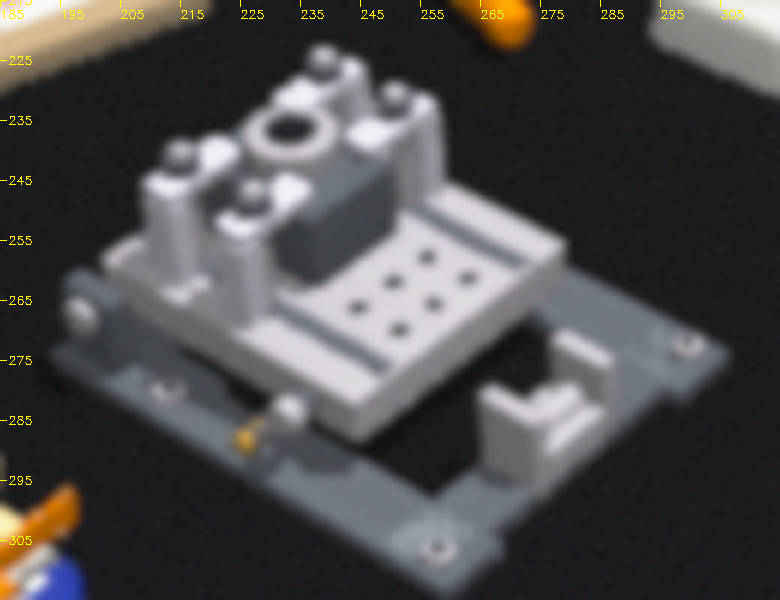

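View pics/c4.png

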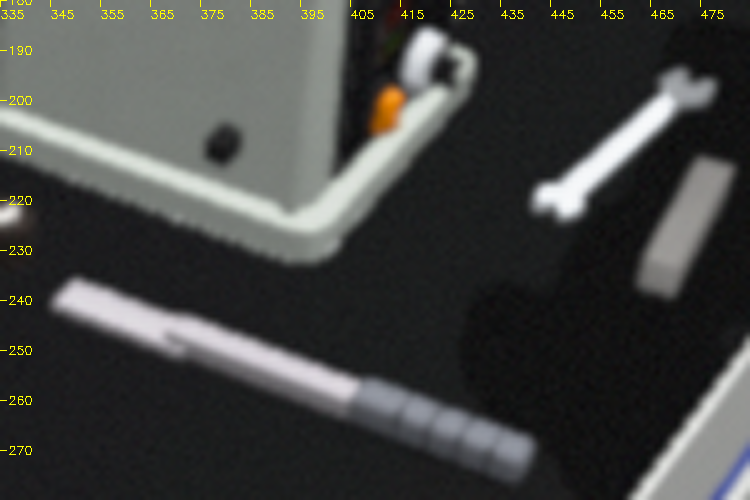

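```bash
cat > fit.py <<'E'
from h import *
from scipy.optimize import least_squares
def T(p,P):
    P=np.atleast_2d(P).astype(float); c,s=np.cos(p[2]),np.sin(p[2])
    return np.c_[p[0]+c*P[:,0]-s*P[:,1],p[1]+s*P[:,0]+c*P[:,1],P[:,2]]
def fit(obs,p0):
    def r(p): return np.concatenate([(proj(n,T(p,X))[0]-np.array(uv)) for n,X,uv in obs])
    s=least_squares(r,p0,x_scale=[10,10,.1]); print(s.x.round(3),s.fun.round(1)); return s.x
def box(x0,x1,y0,y1,z0,z1):
    return np.array([[x,y,z] for x in(x0,x1) for y in(y0,y1) for z in(z0,z1)])
E=[(0,1),(2,3),(4,5),(6,7),(0,2),(1,3),(4,6),(5,7),(0,4),(1,5),(2,6),(3,7)]
def draw(n,src,boxes,win,out,s):
    x0,y0,w,h=win; im=cv2.imread(src)[y0:y0+h,x0:x0+w]; im=cv2.resize(im,None,fx=s,fy=s,interpolation=cv2.INTER_CUBIC)
    for B,col in boxes:
        q=((proj(n,B)-[x0,y0]+.5)*s).astype(int)
        for a,b in E: cv2.line(im,tuple(map(int,q[a])),tuple(map(int,q[b])),col,1)
    cv2.imwrite(out,im)
E
cat > a.py <<'E'
from fit import *
print(-K('top')[3].T@K('top')[4],-K('side')[3].T@K('side')[4])
o=back('top',267,214,44);print(o)
bed=fit([('top',(0,56,44),(245.3,213)),('top',(0,-56,44),(289,215)),('side',(0,56,44),(244.2,282.8)),('side',(0,-56,44),(279.2,255.5))],[o[0],o[1],0])
b0=back('top',363,290,8)
bar=fit([('top',(120,11,6),(355.6,243)),('top',(120,-11,6),(365.6,243)),('top',(-120,0,16),(365.6,338)),('side',(120,-11,6),(350.2,235.5)),('side',(120,11,6),(345.5,240)),('side',(-120,-10,16),(442,267)),('side',(-120,10,16),(439,273))],[b0[0],b0[1],0])
np.save('bed.npy',bed);np.save('bar.npy',bar)
R=(0,0,255);G=(0,255,0);B=(255,128,0)
bs=[(T(bed,box(0,128,-56,56,24,44)),R),(T(bed,box(-53,-27,-15,15,0,40)),G),(T(bar,box(-120,-35,-10,10,0,16)),R),(T(bar,box(-35,50,-8,8,0,12)),G),(T(bar,box(50,120,-11,11,0,6)),B)]
draw('top','pics/top0.png',bs,(230,155,150,190),'pics/d1.png',4)
draw('side','pics/side0.png',bs,(185,215,265,100),'pics/d2.png',3)
E
python3 a.py
```

```text
[ 337.02367709   42.55197577 1250.77108238] [ 77.29199883 824.28069944 779.72735787]
[662.90266753 204.08935987  44.        ]
[ 6.61550e+02  2.05025e+02 -2.10000e-02] [-0.7  0.5 -0.4  0.5 -0.  -1.  -0.1 -0.9]
[ 4.7912e+02 -4.3934e+01  5.6000e-02] [ 0.6  1.1 -0.9  0.9 -0.5  0.  -0.5 -0.7 -0.3 -0.6  0.1  0.  -0.3 -1.1]
```

View pics/d1.png

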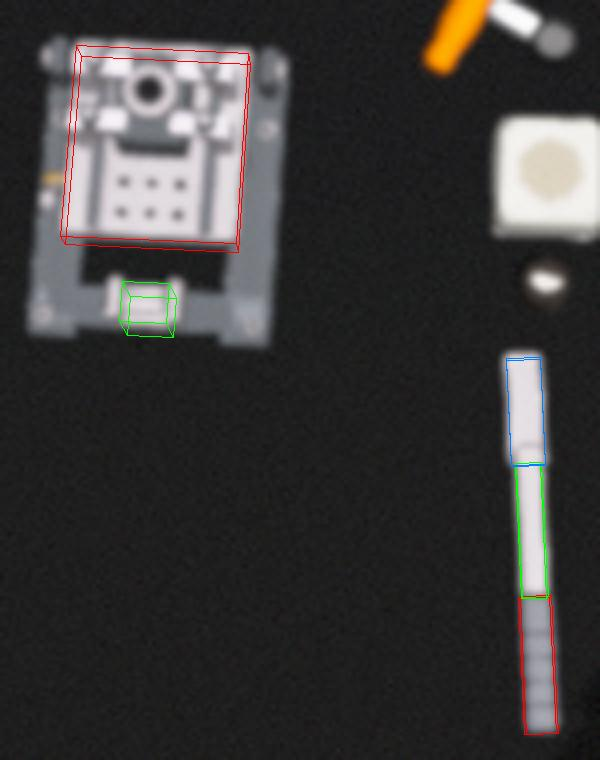

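View pics/d2.png

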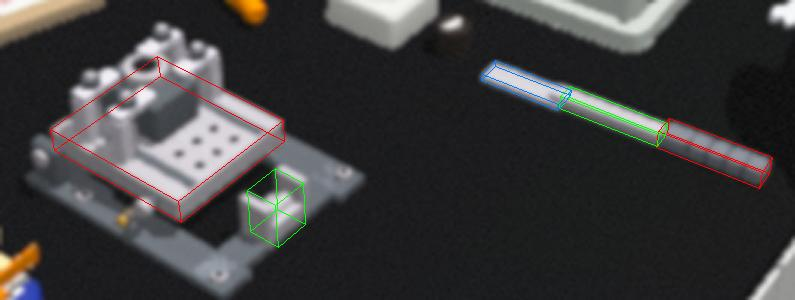

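```bash
python3 - <<'E'
from fit import *
bed=np.load('bed.npy');G=(0,255,0);R=(0,0,255)
bs=[(T(bed,box(-53,-27,-15,15,39.9,40)),G),(T(bed,box(-40,-40,-15,15,26,26)),R),(T(bed,box(0,0,-56,56,24,44)),R)]
draw('top','pics/top0.png',bs,(235,205,70,40),'pics/d1.png',11)
draw('side','pics/side0.png',bs,(235,250,60,55),'pics/d2.png',11)
E
```

```text
(no output)
```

View pics/d1.png

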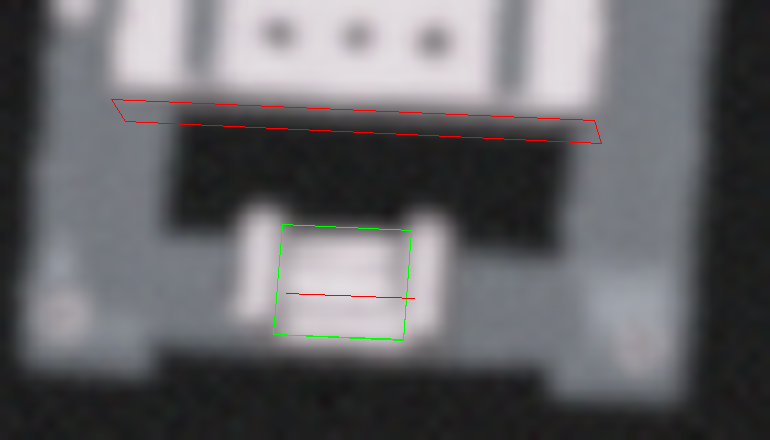

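View pics/d2.png

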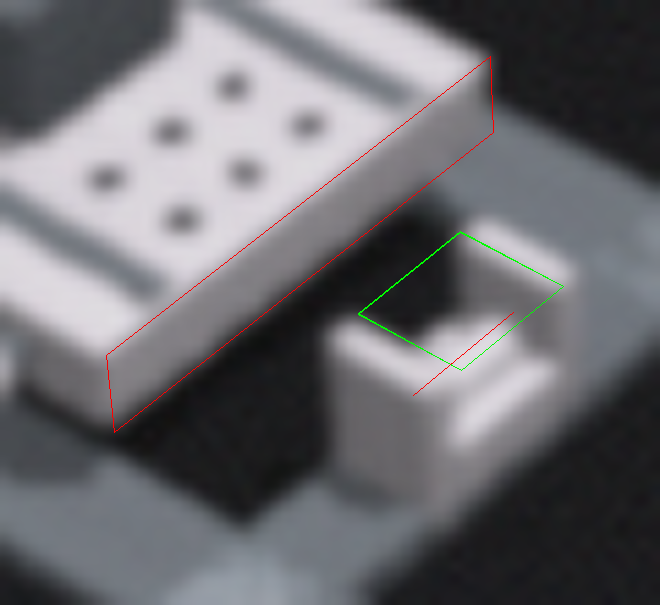

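```bash
cat > m.py <<'E'
from fit import *
from scipy.spatial.transform import Rotation as Ro
import json,os
def load():
    if not os.path.exists('cmd.json'):
        w,x,y,z=[0,.989516,.144419,0]; save(np.array([178.629,-598.952,257.743]),Ro.from_quat([x,y,z,w]))
    d=json.load(open('cmd.json')); return np.array(d['p']),Ro.from_quat(d['q'])
def save(p,R): json.dump({'p':list(map(float,p)),'q':list(map(float,R.as_quat()))},open('cmd.json','w'))
def did(dp,dr):
    p,R=load(); save(p+R.apply(dp),R*Ro.from_rotvec(np.radians(dr)))
def tool(yaw,pitch):  # tool x along bar, pitch = tip-down
    return Ro.from_euler('z',yaw)*Ro.from_euler('y',pitch)*Ro.from_euler('x',np.pi)
def plan(p,R):
    p0,R0=load(); dp=R0.inv().apply(np.asarray(p)-p0); dr=np.degrees((R0.inv()*R).as_rotvec())
    print('dpos',dp.round(1),'drot',dr.round(2),'len',np.linalg.norm(dp).round(1))
def st():
    s=ctrl.state(); w,x,y,z=s['tcp_rot']; R=Ro.from_quat([x,y,z,w]); p,Rc=load()
    print('t',round(s['time'],2),'p',s['eef_pos'].round(1),'cmd',p.round(1),'F',s['contact_force'].round(1),'gw',round(s['grip_width'],3),'roterr',np.degrees((Rc.inv()*R).as_rotvec()).round(2))
def bp(bar,x,z=0): return T(bar,(x,0,z))[0]
E
python3 - <<'E'
from m import *
bar=np.load('bar.npy'); b=bp(bar,-20); print(b, back('top',395,278,0),back('top',405,272,100))
plan([b[0],b[1],130],tool(bar[2],0))
E
```

```text
[459.15178677 -45.05269973   0.        ] [ 513.08148923 -127.42478388    0.        ] [ 513.93638878 -137.61136433  100.        ]
dpos [ 427.1 -450.6  127.7] drot [-0.  -0.  13.4] len 633.9
```

Emit:
arm_command(grip=[-1,-1,-1,-1,-1,-1,-1,-1,-1,-1], delta_pos=[[10,-11,0],[35,-37,0],[60,-63,0],[85,-90,0],[110,-116,0],[135,-142,0],[160,-169,0],[185,-195,0],[210,-222,0],[235,-248,0]], delta_rot=[[0,0,1],[0,0,2],[0,0,3],[0,0,4],[0,0,6],[0,0,8],[0,0,10],[0,0,12],[0,0,13.4],[0,0,13.4]])

```text
time: 0.93
eef_pos: [333.2, -292.3, 257.6]
tcp_rot: [-0.0, 1.0, 0.027, -0.0]
contact_force: [0.3, -0.8, -0.3]
grip_width: 1.001
```

```bash
python3 - <<'E'
from m import *
did([235,-248,0],[0,0,13.4]);st()
bar=np.load('bar.npy'); b=bp(bar,-20)
plan([b[0],b[1],110],tool(bar[2],0))
E
```

```text
t 0.93 p [ 333.2 -292.3  257.6] cmd [ 332.9 -294.1  257.7] F [ 0.3 -0.8 -0.3] gw 1.001 roterr [ 0.02 -0.02  0.08]
dpos [ 139.9 -241.6  147.7] drot [-0. -0.  0.] len 315.9
```

Emit:
arm_command(grip=[-1,-1,-1,-1,-1,-1,-1,-1,-1,-1], delta_pos=[[14,-24,0],[31,-54,5],[50,-86,20],[70,-120,40],[88,-152,65],[106,-184,95],[122,-211,120],[134,-232,140],[139.9,-241.6,147.7],[139.9,-241.6,147.7]], delta_rot=[[0,0,0],[0,0,0],[0,0,0],[0,0,0],[0,0,0],[0,0,0],[0,0,0],[0,0,0],[0,0,0],[0,0,0]])

```text
time: 1.77
eef_pos: [459.6, -41.7, 108.2]
tcp_rot: [-0.001, 1.0, 0.031, -0.001]
contact_force: [-0.1, -0.4, 0.4]
grip_width: 1.001
```

```bash
python3 - <<'E'
from m import *
did([139.9,-241.6,147.7],[0,0,0]);st()
cv2.imwrite('pics/top1.png',vision.camera('top')[:,:,::-1]);cv2.imwrite('pics/side1.png',vision.camera('side')[:,:,::-1])
st()
a=cv2.imread('pics/top1.png')[220:380,270:450];b=cv2.imread('pics/side1.png')[120:320,310:490]
cv2.imwrite('pics/e1.png',cv2.resize(np.vstack([a,b]),None,fx=1.6,fy=1.6))
cv2.imwrite('pics/e1.png',np.hstack([cv2.resize(a,(390,347)),cv2.resize(b,(400,444))[:347]]))
bar=np.load('bar.npy'); print(load())
E
```

```text
t 1.77 p [459.6 -41.7 108.2] cmd [459.1 -45.1 110. ] F [-0.1 -0.4  0.4] gw 1.001 roterr [ 0.11 -0.12 -0.36]
t 1.87 p [458.5 -46.2 110.3] cmd [459.1 -45.1 110. ] F [-0.4 -0.2 -0.2] gw 1.0 roterr [-0.06 -0.07  0.04]
(array([459.10907783, -45.08286207, 110.043     ]), Rotation.from_matrix(array([[ 0.99843366,  0.05594842,  0.        ],
                            [ 0.05594842, -0.99843366,  0.        ],
                            [ 0.        ,  0.        , -1.        ]])))
```

View pics/e1.png

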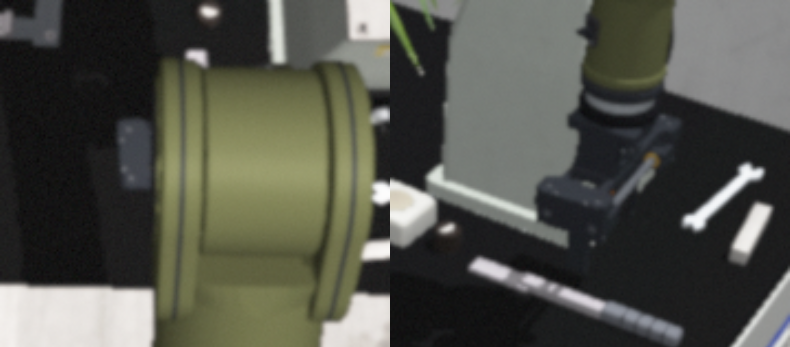

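Emit:
arm_command(grip=[-1,-1,-1,-1,-1,-1,-1,-1,-1,-1], delta_pos=[[0,0,8],[0,0,22],[0,0,38],[0,0,54],[0,0,68],[0,0,78],[0,0,85],[0,0,88.5],[0,0,88.5],[0,0,88.5]], delta_rot=[[0,0,0],[0,0,0],[0,0,0],[0,0,0],[0,0,0],[0,0,0],[0,0,0],[0,0,0],[0,0,0],[0,0,0]])

```text
time: 2.7
eef_pos: [461.5, -48.4, 25.4]
tcp_rot: [0.001, 1.0, 0.026, -0.003]
contact_force: [-0.3, -0.2, 0.1]
grip_width: 1.001
```

Emit:
arm_command(grip=[0,1,1,1,1,1,1,1,1,1], delta_pos=[[0,0,0],[0,0,0],[0,0,0],[0,0,0],[0,0,0],[0,0,0],[0,0,0],[0,0,0],[0,0,0],[0,0,0]], delta_rot=[[0,0,0],[0,0,0],[0,0,0],[0,0,0],[0,0,0],[0,0,0],[0,0,0],[0,0,0],[0,0,0],[0,0,0]], newtons=40)

```text
time: 3.53
eef_pos: [461.6, -45.8, 24.6]
tcp_rot: [0.0, 1.0, 0.028, -0.004]
contact_force: [0.0, -0.1, -0.5]
grip_width: 0.266
```

```bash
python3 - <<'E'
from m import *
did([0,0,88.5],[0,0,0]);st()
cv2.imwrite('pics/side2.png',vision.camera('side')[:,:,::-1])
crop('pics/side2.png',330,180,130,100,'pics/e2.png',6)
E
```

```text
t 3.53 p [461.6 -45.8  24.6] cmd [459.1 -45.1  21.5] F [ 0.  -0.1 -0.5] gw 0.266 roterr [-0.03 -0.41 -0.01]
```

View pics/e2.png

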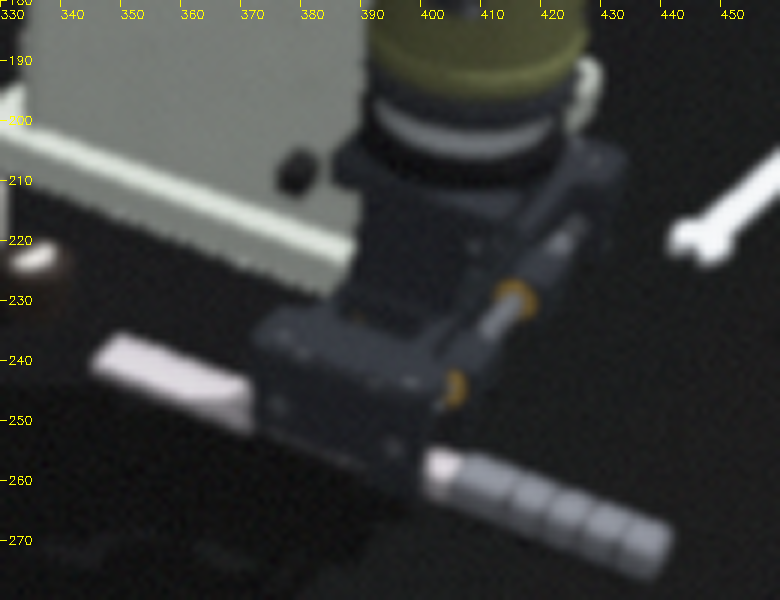

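Emit:
arm_command(grip=[1,1,1,1,1,1,1,1,1,1], delta_pos=[[0,0,0],[0,0,0],[0,0,0],[0,0,0],[0,0,0],[0,0,0],[0,0,0],[0,0,0],[0,0,0],[0,0,0]], delta_rot=[[0,0,0],[0,0,0],[0,0,0],[0,0,0],[0,0,0],[0,0,0],[0,0,0],[0,0,0],[0,0,0],[0,0,0]])

```text
time: 4.42
eef_pos: [461.6, -45.8, 24.7]
tcp_rot: [0.0, 1.0, 0.028, -0.004]
contact_force: [0.1, 0.5, -0.3]
grip_width: 0.174
```

```bash
python3 - <<'E'
from m import *
st(); print(ctrl.state()['joint_positions'].round(3))
E
```

```text
t 4.42 p [461.6 -45.8  24.7] cmd [459.1 -45.1  21.5] F [ 0.1  0.5 -0.3] gw 0.174 roterr [-0.03 -0.41 -0.01]
[ 0.023  0.945 -0.038  2.175  0.833  0.043 -2.347]
```

Emit:
arm_command(grip=[1,1,1,1,1,1,1,1,1,1], delta_pos=[[0,0,-3],[0,0,-10],[0,0,-20],[0,0,-35],[0,0,-55],[0,0,-75],[0,0,-90],[0,0,-97],[0,0,-100],[0,0,-100]], delta_rot=[[0,0,0],[0,0,0],[0,0,0],[0,0,0],[0,0,0],[0,0,0],[0,0,0],[0,0,0],[0,0,0],[0,0,0]], newtons=60)

```text
time: 5.25
eef_pos: [462.4, -46.2, 125.1]
tcp_rot: [0.001, 1.0, 0.028, -0.003]
contact_force: [0.3, 0.5, -2.9]
grip_width: 0.168
```

```bash
cat >> m.py <<'E'
GX,GZ=-17.6,24.7
def tcp_for(s,d=0,c=0,yaw=None,dy=0,bx=55):
    bed=np.load('bed.npy'); ridge=T(bed,(-40,dy,26))[0]; yaw=bed[2] if yaw is None else yaw
    Rb=Ro.from_euler('z',yaw)*Ro.from_euler('y',s)
    return ridge+Rb.apply([GX-bx-d,0,GZ+c]), tool(yaw,s)
E
python3 - <<'E'
from m import *
did([0,0,-100],[0,0,0]);st()
for s,d,c in((.35,70,20),(.35,0,3)):
    p,R=tcp_for(s,d,c);print(p.round(1),np.hypot(p[0],p[1]).round());plan(p,R)
E
```

```text
t 5.25 p [462.4 -46.2 125.1] cmd [459.1 -45.1 121.5] F [ 0.3  0.5 -2.9] gw 0.168 roterr [-0.05 -0.37  0.04]
[503.  208.3 116.9] 544.0
dpos [  58.  -250.6    4.7] drot [  0.77 -20.04   4.36] len 257.2
[562.9 207.1  76.9] 600.0
dpos [ 117.7 -246.    44.6] drot [  0.77 -20.04   4.36] len 276.3
```

```bash
cat >> m.py <<'E'
def sync():
    s=ctrl.state(); w,x,y,z=s['tcp_rot']; save(s['eef_pos'],Ro.from_quat([x,y,z,w]))
E
python3 - <<'E'
from m import *
sync()
for s,d,c in((.35,70,20),):
    p,R=tcp_for(s,d,c);print(p.round(1),np.hypot(p[0],p[1]).round());plan(p,R)
E
```

```text
[503.  208.3 116.9] 544.0
dpos [  54.6 -251.9    7.7] drot [  0.83 -19.68   4.31] len 257.8
```

Emit:
arm_command(grip=[1,1,1,1,1,1,1,1,1,1], delta_pos=[[3,-12,-10],[8,-37,-20],[15,-70,-25],[23,-105,-25],[31,-141,-25],[39,-180,-20],[46,-215,-12],[51,-238,-2],[54.6,-251.9,7.7],[54.6,-251.9,7.7]], delta_rot=[[0,-1,0.2],[0.1,-3,0.6],[0.2,-6,1.2],[0.4,-9,2],[0.5,-12,2.6],[0.6,-15,3.2],[0.7,-17.5,3.8],[0.8,-19,4.2],[0.83,-19.68,4.31],[0.83,-19.68,4.31]])

```text
time: 6.08
eef_pos: [501.5, 212.6, 113.2]
tcp_rot: [-0.002, 0.984, -0.008, -0.176]
contact_force: [-1.3, -0.8, -1.7]
grip_width: 0.168
```

```bash
python3 - <<'E'
from m import *
did([54.6,-251.9,7.7],[.83,-19.68,4.31]);st()
cv2.imwrite('pics/side3.png',vision.camera('side')[:,:,::-1]);cv2.imwrite('pics/top3.png',vision.camera('top')[:,:,::-1])
st()
crop('pics/side3.png',190,170,130,140,'pics/e3.png',5)
crop('pics/top3.png',210,160,130,140,'pics/e4.png',5)
E
```

```text
t 6.08 p [501.5 212.6 113.2] cmd [502.9 208.4 116.8] F [-1.3 -0.8 -1.7] gw 0.168 roterr [-0.   -0.24 -0.29]
t 6.18 p [501.8 208.1 114.9] cmd [502.9 208.4 116.8] F [ 0.1  0.  -1.8] gw 0.171 roterr [-0.16 -0.17 -0.07]
```

View pics/e3.png

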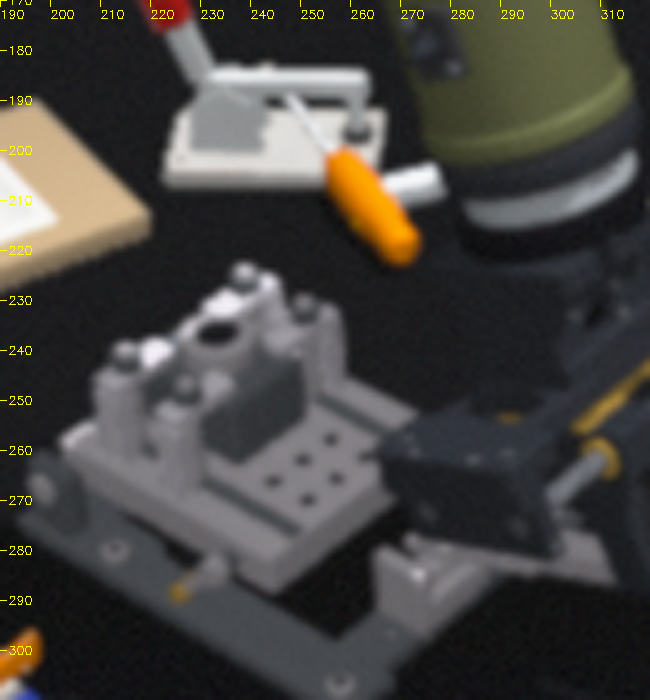

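View pics/e4.png

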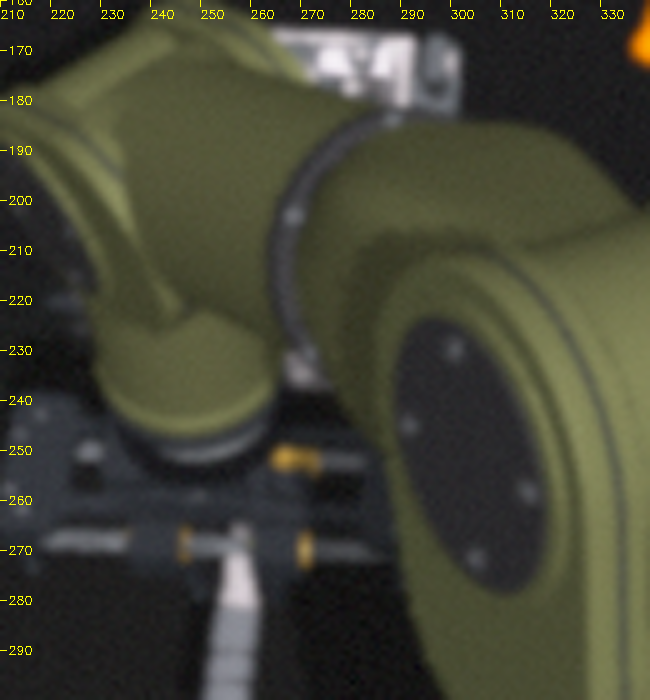

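```bash
cat >> m.py <<'E'
def barpose():
    s=ctrl.state(); w,x,y,z=s['tcp_rot']; Rt=Ro.from_quat([x,y,z,w]); Rb=Rt*Ro.from_euler('x',np.pi)*Ro.from_euler('y',-.007)
    return s['eef_pos']-Rb.apply([GX,0,GZ]),Rb
def barboxes():
    o,Rb=barpose(); return [(o+Rb.apply(box(*b)),c) for b,c in(((-120,-35,-10,10,0,16),(0,0,255)),((-35,50,-8,8,0,12),(0,255,0)),((50,120,-11,11,0,6),(255,128,0)))]
E
python3 - <<'E'
from m import *
bed=np.load('bed.npy');bs=barboxes()+[(T(bed,box(-53,-27,-15,15,39.9,40)),(0,255,255))]
draw('side','pics/side3.png',bs,(250,240,130,70),'pics/d3.png',6)
draw('top','pics/top3.png',bs,(230,205,70,115),'pics/d4.png',5)
o,Rb=barpose();print(o+Rb.apply([120,0,3]),T(bed,(-40,0,26)))
E
```

```text
[623.83490267 205.69114935  47.78160334] [[621.55848519 205.85915686  26.        ]]
```

View pics/d3.png

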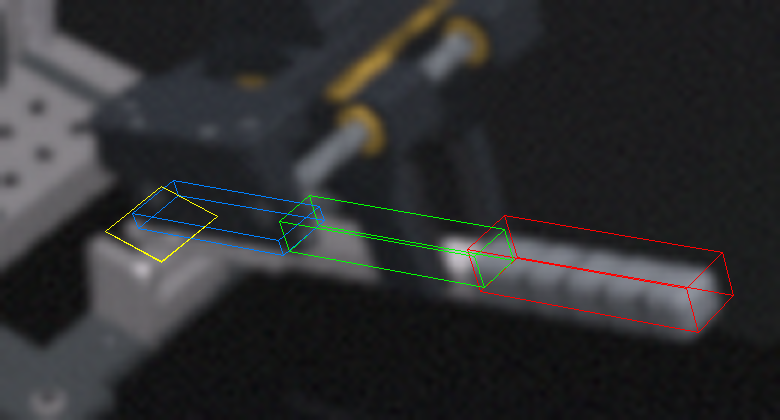

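View pics/d4.png

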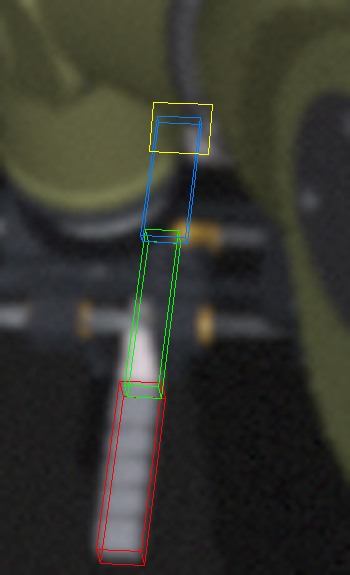

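```bash
python3 - <<'E'
from m import *
crop('pics/side3.png',262,262,112,40,'pics/e5.png',7)
E
```

```text
(no output)
```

View pics/e5.png

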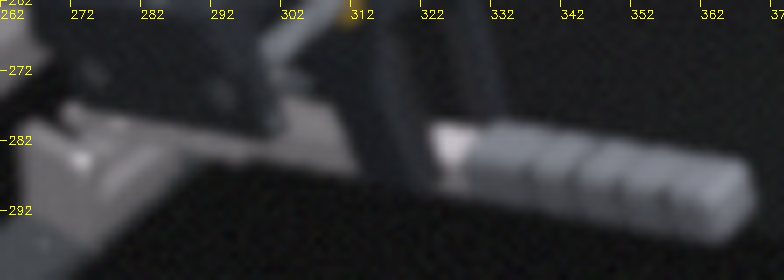

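```bash
cat > fb.py <<'E'
from m import *
def fitbar(obs,w=None,verbose=True):
    o,Rb=barpose(); yaw,pit,_=Rb.as_euler('ZYX')
    f=lambda q:(Ro.from_euler('z',q[3])*Ro.from_euler('y',q[4]),q[:3])
    def r(q):
        Rq,oq=f(q); return np.concatenate([proj(n,oq+Rq.apply(X))[0]-uv for n,X,uv in obs])
    q0=np.r_[o,yaw,pit]
    print('pred res',r(q0).reshape(-1,2).round(1).tolist())
    s=least_squares(r,q0,x_scale=[5,5,5,.05,.05],loss='soft_l1'); print('fit-pred',(s.x-q0).round(3),'fit',s.x.round(3)); print(r(s.x).reshape(-1,2).round(1).tolist())
    return s.x
E
python3 - <<'E'
from fb import *
obs=[('side',(-120,-10,16),(368.7,284.9)),('side',(-120,10,0),(364.6,297)),('side',(-35,10,0),(328.7,290.1)),('side',(-35,-10,16),(332,279.4)),('side',(50,11,0),(296.3,284.9)),
('top',(-120,10,16),(249.4,314.6)),('top',(-120,-10,16),(258,315.4)),('top',(-35,10,16),(253.6,281)),('top',(-35,-10,16),(261.6,282))]
fitbar(obs)
E
```

```text
pred res [[1.2, -3.4], [1.3, -2.1], [0.9, -2.1], [1.6, -4.0], [0.5, -2.8], [-0.6, -0.2], [-0.3, -0.6], [-0.2, -0.3], [0.4, -0.9]]
fit-pred [ 7.620e-01  1.396e+00 -7.129e+00  5.000e-03 -2.000e-03] fit [ 5.10710e+02  2.09309e+02  7.85190e+01 -1.50000e-02  3.44000e-01]
[[0.3, -0.3], [0.5, 0.9], [0.2, 0.9], [0.8, -1.0], [-0.2, 0.1], [-0.4, -0.3], [-0.2, -0.7], [-0.2, -0.2], [0.3, -0.9]]
```

```bash
sed -i 's/^GX,GZ=.*/GX,GZ=-20.4,30.4/' m.py; python3 - <<'E'
from m import *
p,R=tcp_for(.35,40,9,dy=-1.5);print(p.round(1));plan(p,R)
p,R=tcp_for(.35,0,3,dy=-1.5);print(p.round(1));plan(p,R)
E
```

```text
[526.7 206.3 102.6]
dpos [27.2  1.5  5.2] drot [-0. -0.  0.] len 27.8
[562.2 205.6  83.2]
dpos [67.2  1.5 11.2] drot [-0. -0.  0.] len 68.2
```

Emit:
arm_command(grip=[1,1,1,1,1,1,1,1,1,1], delta_pos=[[2,0.2,0],[5,0.4,0.5],[9,0.6,1.5],[13,0.8,2.5],[18,1,3.5],[22,1.2,4.2],[25,1.4,4.8],[27,1.5,5],[27,1.5,5],[27,1.5,5]], delta_rot=[[0,0,0],[0,0,0],[0,0,0],[0,0,0],[0,0,0],[0,0,0],[0,0,0],[0,0,0],[0,0,0],[0,0,0]])

```text
time: 7.02
eef_pos: [526.2, 206.9, 102.4]
tcp_rot: [-0.002, 0.985, -0.01, -0.175]
contact_force: [-0.6, 0.2, -1.9]
grip_width: 0.173
```

```bash
python3 - <<'E'
from m import *
did([27,1.5,5],[0,0,0]);st()
cv2.imwrite('pics/side4.png',vision.camera('side')[:,:,::-1]);st()
crop('pics/side4.png',235,245,112,70,'pics/e6.png',7)
bed=np.load('bed.npy');bs=barboxes()
draw('side','pics/side4.png',bs,(235,245,112,70),'pics/d6.png',7)
E
```

```text
t 7.02 p [526.2 206.9 102.4] cmd [526.5 206.4 102.9] F [-0.6  0.2 -1.9] gw 0.173 roterr [ 0.   -0.06 -0.04]
t 7.07 p [526.1 206.9 102.5] cmd [526.5 206.4 102.9] F [ 1.2 -0.  -2.2] gw 0.17 roterr [ 0.   -0.06 -0.05]
```

View pics/e6.png

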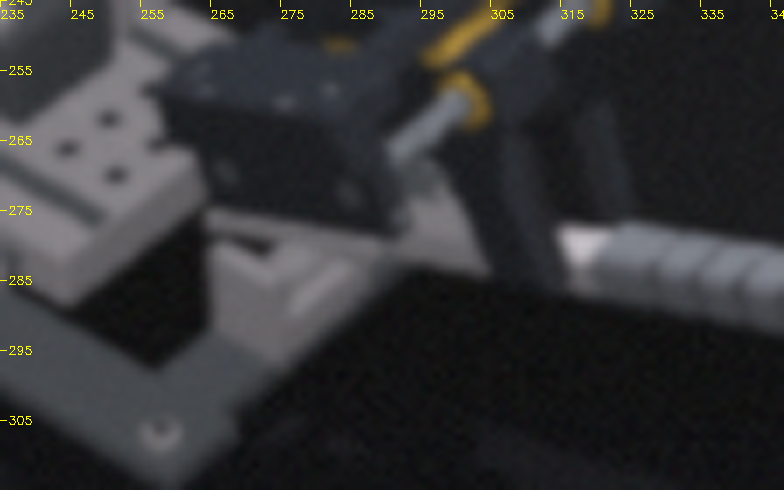

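View pics/d6.png

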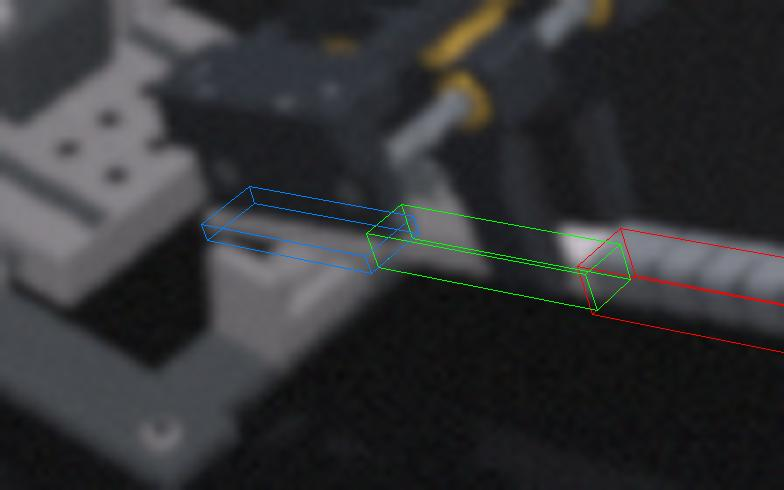

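```bash
sed -i 's/^GX,GZ=.*/GX,GZ=-17.6,24.7/' m.py; python3 - <<'E'
from m import *
cv2.imwrite('pics/side5.png',vision.camera('side')[:,:,::-1]);cv2.imwrite('pics/top5.png',vision.camera('top')[:,:,::-1])
bs=barboxes(); st()
draw('side','pics/side5.png',bs,(235,245,130,70),'pics/d6.png',6)
draw('top','pics/top5.png',bs,(225,215,80,100),'pics/d7.png',6)
E
```

```text
t 7.17 p [526.1 206.9 102.6] cmd [526.5 206.4 102.9] F [ 0.4 -0.9 -2.2] gw 0.17 roterr [-0.   -0.05 -0.06]
```

View pics/d6.png

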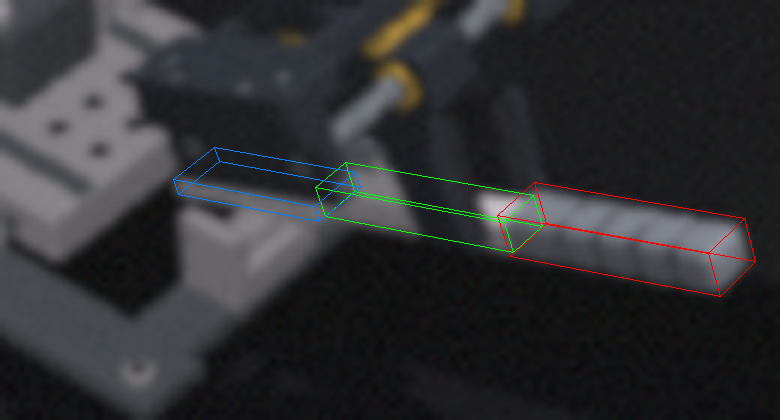

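View pics/d7.png

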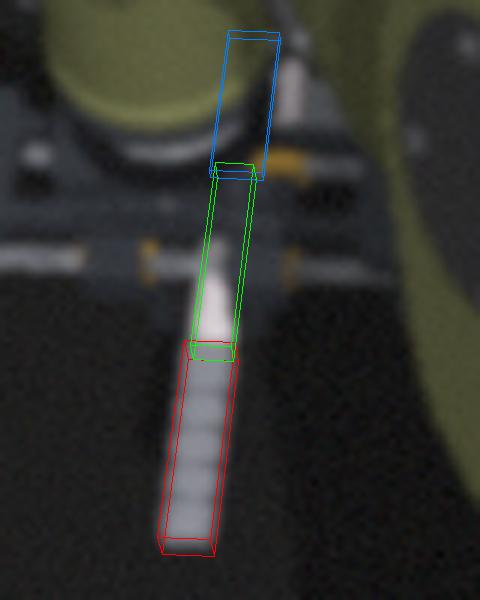

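```bash
cat >> m.py <<'E'
def inbed(X):
    b=np.load('bed.npy'); c,s=np.cos(b[2]),np.sin(b[2]); d=np.asarray(X)-[b[0],b[1],0]; return np.array([c*d[0]+s*d[1],-s*d[0]+c*d[1],d[2]])
def rep():
    o,Rb=barpose(); st(); print('tip',inbed(o+Rb.apply([120,0,3])).round(1),'x50',inbed(o+Rb.apply([50,0,0])).round(1),'end',inbed(o+Rb.apply([-105,0,16])).round(1),'slope',-np.arcsin(Rb.as_matrix()[2,0]).round(3) if 0 else np.arcsin(-Rb.as_matrix()[2,0]).round(3))
E
python3 - <<'E'
from m import *
rep()
bed=np.load('bed.npy')
draw('top','pics/top5.png',barboxes()+[(T(bed,box(-53,-27,-15,15,39.9,40)),(0,255,255))],(250,210,40,40),'pics/d7.png',14)
p,R=tcp_for(.35,40,9);plan(p,R)
p,R=tcp_for(.35,0,3);print(p.round(1));plan(p,R)
E
```

```text
t 7.17 p [526.1 206.9 102.6] cmd [526.5 206.4 102.9] F [ 0.4 -0.9 -2.2] gw 0.17 roterr [-0.   -0.05 -0.06]
tip [-13.2  -0.8  35.8] x50 [-80.2  -0.8  56.5] end [-220.7   -1.   123.9] slope 0.344
dpos [ 3.  -1.5  5.9] drot [-0. -0.  0.] len 6.8
[562.9 207.1  76.9]
dpos [43.  -1.5 11.9] drot [-0. -0.  0.] len 44.7
```

View pics/d7.png

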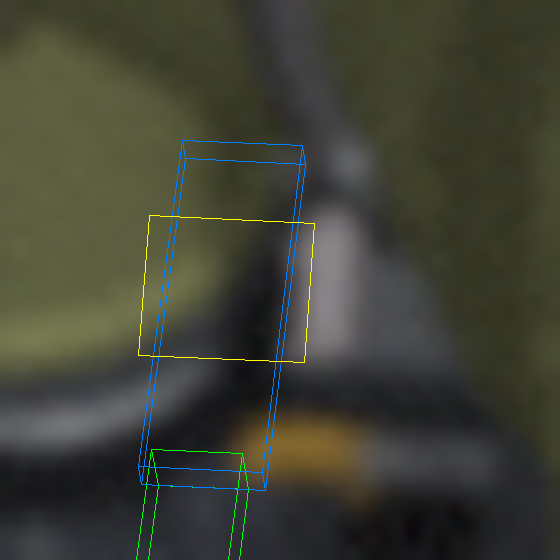

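Emit:
arm_command(grip=[1,1,1,1,1,1,1,1,1,1], delta_pos=[[0,-0.2,2],[0,-0.5,5],[0,-0.8,8],[0,-1,10],[0,-1,11.5],[0,-1,11.5],[2,-1,11.5],[5,-1,11.5],[8,-1,11.5],[10,-1,11.5]], delta_rot=[[0,0,0],[0,0,0],[0,0,0],[0,0,0],[0,0,0],[0,0,0],[0,0,0],[0,0,0],[0,0,0],[0,0,0]])

```text
time: 8.0
eef_pos: [532.5, 207.6, 88.1]
tcp_rot: [-0.002, 0.985, -0.01, -0.174]
contact_force: [0.3, -0.5, -2.5]
grip_width: 0.172
```

```bash
python3 - <<'E'
from m import *
did([10,-1,11.5],[0,0,0]);rep()
p,R=tcp_for(.35,0,3);print(p.round(1));plan(p,R)
E
```

```text
t 8.0 p [532.5 207.6  88.1] cmd [532.  207.2  88.7] F [ 0.3 -0.5 -2.5] gw 0.172 roterr [ 0.01 -0.01 -0.02]
tip [-6.8 -0.  21.4] x50 [-73.8  -0.1  42.1] end [-2.144e+02 -1.000e-01  1.093e+02] slope 0.343
[562.9 207.1  76.9]
dpos [33.  -0.5  0.4] drot [-0. -0.  0.] len 33.0
```

Emit:
arm_command(grip=[1,1,1,1,1,1,1,1,1,1], delta_pos=[[0,0,0.7],[1,0,1.3],[4,0,1.3],[9,0,1.3],[14,0,1.3],[20,0,1.3],[25,0,1.3],[29,0,1.3],[32,0,1.3],[33,0,1.3]], delta_rot=[[0,0,0],[0,0,0],[0,0,0],[0,0,0],[0,0,0],[0,0,0],[0,0,0],[0,0,0],[0,0,0],[0,0,0]])

```text
time: 8.83
eef_pos: [562.8, 206.9, 75.3]
tcp_rot: [-0.002, 0.985, -0.01, -0.174]
contact_force: [-0.6, 1.0, -1.9]
grip_width: 0.169
```

```bash
python3 - <<'E'
from m import *
did([33,0,1.3],[0,0,0]);rep()
cv2.imwrite('pics/side6.png',vision.camera('side')[:,:,::-1]);rep()
crop('pics/side6.png',225,240,112,70,'pics/e8.png',7)
E
```

```text
t 8.83 p [562.8 206.9  75.3] cmd [562.6 206.6  76.1] F [-0.6  1.  -1.9] gw 0.169 roterr [ 0.01 -0.04 -0.01]
tip [23.4 -0.1  8.5] x50 [-43.5  -0.1  29.3] end [-184.    -0.2   96.6] slope 0.344
t 8.88 p [562.6 207.   75.4] cmd [562.6 206.6  76.1] F [ 0.3 -0.2 -2.7] gw 0.169 roterr [ 0.01 -0.04 -0.02]
tip [23.3 -0.1  8.6] x50 [-43.6  -0.1  29.3] end [-1.841e+02 -1.000e-01  9.660e+01] slope 0.344
```

View pics/e8.png

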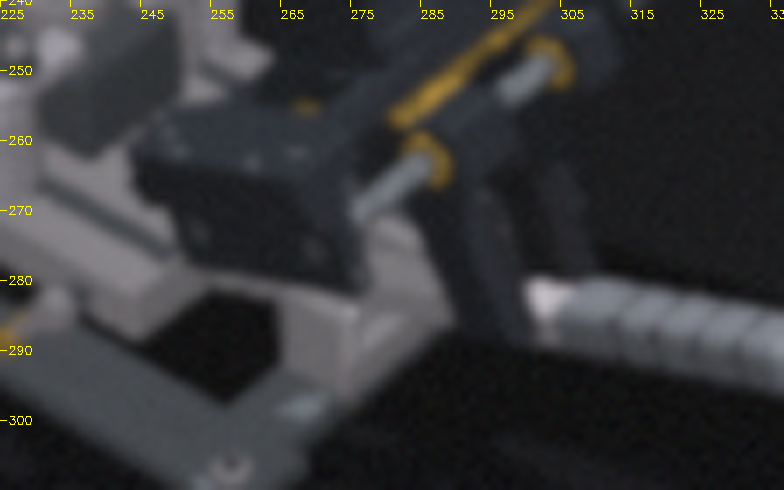

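```bash
python3 - <<'E'
from m import *
for s,c in((.35,0),(.28,0),(.22,0)):
    p,R=tcp_for(s,0,c);print(p.round(1));plan(p,R)
E
```

```text
[561.8 207.1  74.1]
dpos [ 0.  -0.5  2.1] drot [-0. -0.  0.] len 2.2
[558.6 207.2  69.8]
dpos [-1.5 -0.5  7.3] drot [-0.    4.01  0.  ] len 7.5
[556.1 207.2  65.9]
dpos [-2.6 -0.5 11.8] drot [-0.    7.45 -0.  ] len 12.1
```

Emit:
arm_command(grip=[1,1,1,1,1,1,1,1,1,1], delta_pos=[[0,0,0.5],[0,0,1],[-0.3,0,2],[-0.7,0,3.5],[-1.1,0,5],[-1.5,0,6.6],[-1.9,0,8],[-2.3,0,9.8],[-2.6,0,11],[-2.6,0,11]], delta_rot=[[0,0,0],[0,0,0],[0,0.6,0],[0,1.7,0],[0,2.8,0],[0,4,0],[0,5.2,0],[0,6.5,0],[0,7.4,0],[0,7.4,0]])

```text
time: 9.72
eef_pos: [554.8, 207.4, 66.5]
tcp_rot: [-0.001, 0.994, -0.009, -0.111]
contact_force: [-0.5, -0.2, -2.5]
grip_width: 0.166
```

```bash
python3 - <<'E'
from m import *
did([-2.6,0,11],[0,7.4,0]);rep();rep()
E
```

```text
t 9.72 p [554.8 207.4  66.5] cmd [556.3 206.7  66.7] F [-0.5 -0.2 -2.5] gw 0.166 roterr [-0.03 -0.07 -0.12]
tip [23.   0.5 16. ] x50 [-46.    0.3  28. ] end [-194.    -0.    76.7] slope 0.215
t 9.72 p [554.8 207.4  66.5] cmd [556.3 206.7  66.7] F [-0.5 -0.2 -2.5] gw 0.166 roterr [-0.03 -0.07 -0.12]
tip [23.   0.5 16. ] x50 [-46.    0.3  28. ] end [-194.    -0.    76.7] slope 0.215
```

Emit:
arm_command(grip=[1,1,1,1,1,1,1,1,1,1], delta_pos=[[0,0,0.2],[0,0,0.4],[0,0,0.6],[0,0,0.8],[0,0,1],[0,0,1.2],[0,0,1.4],[0,0,1.6],[0,0,1.6],[0,0,1.6]], delta_rot=[[0,0,0],[0,0,0],[0,0,0],[0,0,0],[0,0,0],[0,0,0],[0,0,0],[0,0,0],[0,0,0],[0,0,0]])

```text
time: 10.55
eef_pos: [555.9, 207.2, 64.8]
tcp_rot: [-0.001, 0.994, -0.01, -0.11]
contact_force: [0.4, -0.4, -0.3]
grip_width: 0.17
```

```bash
python3 - <<'E'
from m import *
did([0,0,1.6],[0,0,0]);rep()
E
```

```text
t 10.55 p [555.9 207.2  64.8] cmd [556.  206.7  65.1] F [ 0.4 -0.4 -0.3] gw 0.17 roterr [ 0.01 -0.02 -0.04]
tip [24.2  0.1 14.4] x50 [-44.8   0.   26.3] end [-1.929e+02 -1.000e-01  7.490e+01] slope 0.214
```

Emit:
arm_command(grip=[0.6,0.5,0.4,0.3,0.2,0.1,0,0,0,0], delta_pos=[[0,0,0],[0,0,0],[0,0,0],[0,0,0],[0,0,0],[0,0,0],[0,0,0],[0,0,0],[0,0,0],[0,0,0]], delta_rot=[[0,0,0],[0,0,0],[0,0,0],[0,0,0],[0,0,0],[0,0,0],[0,0,0],[0,0,0],[0,0,0],[0,0,0]])

```text
time: 11.38
eef_pos: [555.7, 207.2, 64.7]
tcp_rot: [-0.001, 0.994, -0.01, -0.111]
contact_force: [-0.4, 1.0, -0.4]
grip_width: 0.5
```

```bash
python3 - <<'E'
from m import *
st()
cv2.imwrite('pics/side7.png',vision.camera('side')[:,:,::-1])
draw('side','pics/side7.png',barboxes(),(225,240,130,70),'pics/e9.png',6)
E
```

```text
t 11.38 p [555.7 207.2  64.7] cmd [556.  206.7  65.1] F [-0.4  1.  -0.4] gw 0.5 roterr [ 0.01 -0.04 -0.04]
```

View pics/e9.png

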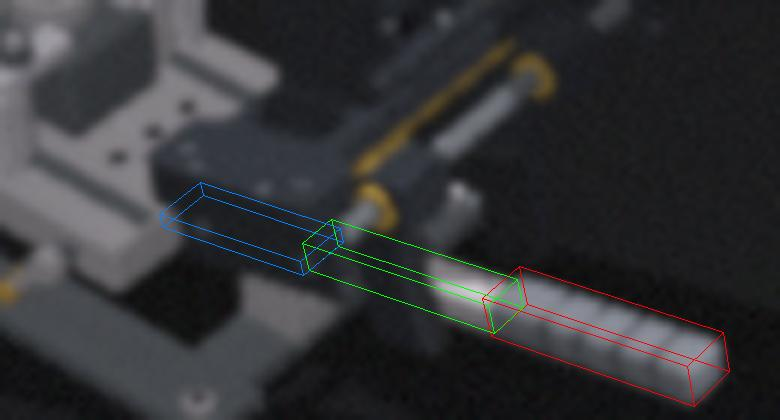

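Emit:
arm_command(grip=[0,0,0,0,0,0,1,1,1,1], delta_pos=[[0,0,-3],[0,0,-10],[0,0,-22],[0,0,-36],[0,0,-50],[0,0,-62],[0,0,-68],[0,0,-70],[0,0,-70],[0,0,-70]], delta_rot=[[0,0,0],[0,0,0],[0,0,0],[0,0,0],[0,0,0],[0,0,0],[0,0,0],[0,0,0],[0,0,0],[0,0,0]])

```text
time: 12.27
eef_pos: [570.8, 206.6, 132.7]
tcp_rot: [-0.001, 0.994, -0.01, -0.111]
contact_force: [-1.2, 0.5, 0.2]
grip_width: 0.221
```

```bash
python3 - <<'E'
from m import *
did([0,0,-70],[0,0,0]);st()
bed=np.load('bed.npy')
s=.205; Rb=Ro.from_euler('z',bed[2])*Ro.from_euler('y',s)
P=T(bed,(-40,0,26))[0]+Rb.apply([-160,0,16]); print('contact',P)
R=tool(bed[2],.12); p=P+R.apply([0,0,-19])+[0,0,12]; print(p);plan(p,R)
cv2.imwrite('pics/side8.png',vision.camera('side')[:,:,::-1])
crop('pics/side8.png',200,220,150,110,'pics/e9.png',5)
E
```

```text
t 12.27 p [570.8 206.6 132.7] cmd [571.3 206.4 133.4] F [-1.2  0.5  0.2] gw 0.221 roterr [-0.02 -0.08 -0.04]
contact [468.19913041 209.05657595  74.23572134]
[470.47316815 209.00916409 105.09908542]
dpos [-92.2  -0.5  49.7] drot [-0.    5.78 -0.  ] len 104.8
```

View pics/e9.png

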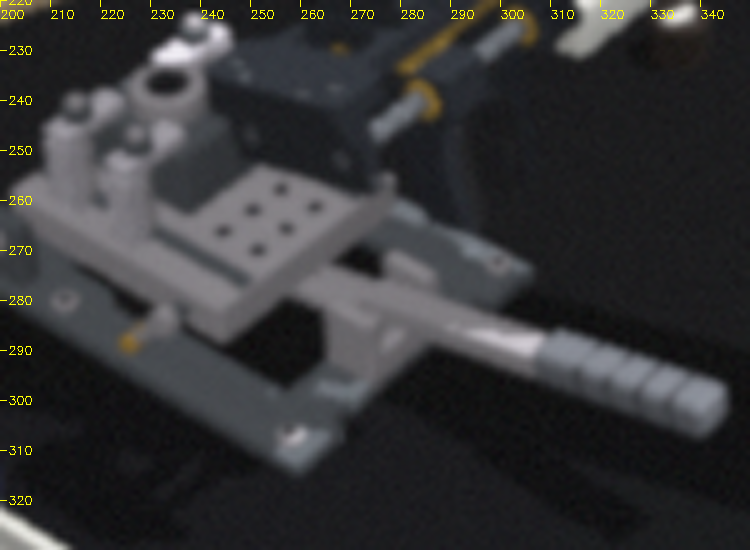

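Emit:
arm_command(grip=[1,1,1,1,1,1,1,1,1,1], delta_pos=[[-8,0,0],[-24,0,2],[-42,-0.1,7],[-60,-0.2,16],[-75,-0.3,28],[-86,-0.4,39],[-91,-0.5,46],[-92,-0.5,49.5],[-92,-0.5,49.5],[-92,-0.5,49.5]], delta_rot=[[0,0.3,0],[0,1,0],[0,2,0],[0,3,0],[0,4,0],[0,5,0],[0,5.5,0],[0,5.8,0],[0,5.8,0],[0,5.8,0]])

```text
time: 13.15
eef_pos: [471.0, 209.5, 104.7]
tcp_rot: [-0.001, 0.998, -0.01, -0.06]
contact_force: [0.0, 0.1, 0.8]
grip_width: 0.003
```

```bash
python3 - <<'E'
from m import *
did([-92,-.5,49.5],[0,5.8,0]);st();print(ctrl.state()['joint_positions'].round(2))
bed=np.load('bed.npy')
s=.205; Rb=Ro.from_euler('z',bed[2])*Ro.from_euler('y',s);r=T(bed,(-40,0,26))[0]
print(proj('side',r+Rb.apply([[-175,-10,16],[-175,10,0]])))
cv2.imwrite('pics/side9.png',vision.camera('side')[:,:,::-1]);cv2.imwrite('pics/top9.png',vision.camera('top')[:,:,::-1]);st()
crop('pics/side9.png',270,230,110,90,'pics/e10.png',5)
crop('pics/top9.png',220,220,80,110,'pics/e11.png',5)
E
```

```text
t 13.15 p [471.  209.5 104.7] cmd [470.7 209.  105.3] F [0.  0.1 0.8] gw 0.003 roterr [ 0.   -0.04 -0.02]
[-0.22  0.86 -0.43  1.91  0.47  0.59 -2.54]
[[345.15346028 295.18496777]
 [340.31002968 307.51955021]]
t 13.25 p [471.6 209.5 104.9] cmd [470.7 209.  105.3] F [ 0.4 -0.3  0.5] gw 0.003 roterr [0.05 0.01 0.02]
```

View pics/e10.png

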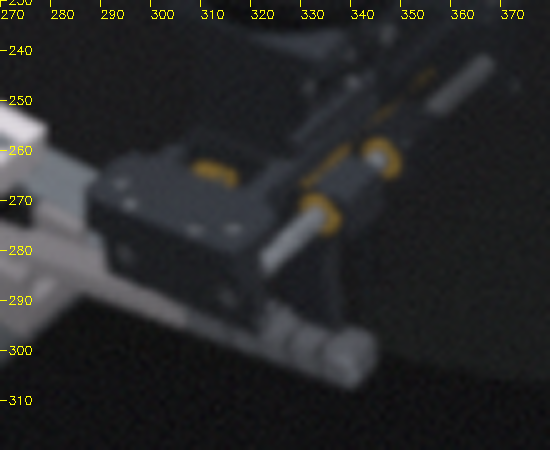

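View pics/e11.png

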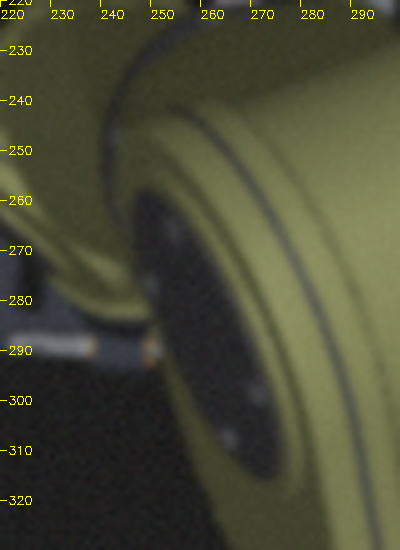

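Emit:
arm_command(grip=[1,1,1,1,1,1,1,1,1,1], delta_pos=[[0,0,2],[0,0,4],[0,0,6],[0,0,8],[0,0,9.5],[0,0,11],[0,0,12],[0,0,13],[0,0,14],[0,0,15]], delta_rot=[[0,0,0],[0,0,0],[0,0,0],[0,0,0],[0,0,0],[0,0,0],[0,0,0],[0,0,0],[0,0,0],[0,0,0]])

```text
time: 14.08
eef_pos: [468.3, 209.5, 90.1]
tcp_rot: [-0.001, 0.998, -0.01, -0.06]
contact_force: [-2.4, -0.2, 3.2]
grip_width: 0.001
```

```bash
python3 - <<'E'
from m import *
did([0,0,15],[0,0,0]);st()
E
```

```text
t 14.08 p [468.3 209.5  90.1] cmd [469.  209.1  90.4] F [-2.4 -0.2  3.2] gw 0.001 roterr [-0.   -0.07 -0.06]
```

Emit:
arm_command(grip=[1,1,1,1,1,1,1,1,1,1], delta_pos=[[-0.1,0,1],[-0.2,0,2],[-0.3,0,3],[-0.4,0,4],[-0.5,0,5],[-0.6,0,6],[-0.7,0,7],[-0.8,0,8],[-0.9,0,9],[-1,0,10]], delta_rot=[[0,0,0],[0,0,0],[0,0,0],[0,0,0],[0,0,0],[0,0,0],[0,0,0],[0,0,0],[0,0,0],[0,0,0]])

```text
time: 14.92
eef_pos: [466.4, 209.5, 80.1]
tcp_rot: [-0.001, 0.998, -0.01, -0.06]
contact_force: [-1.3, 0.3, 4.6]
grip_width: 0.012
```

```bash
python3 - <<'E'
from m import *
did([-1,0,10],[0,0,0]);st()
cv2.imwrite('pics/side10.png',vision.camera('side')[:,:,::-1])
crop('pics/side10.png',195,220,155,110,'pics/e12.png',5)
E
```

```text
t 14.92 p [466.4 209.5  80.1] cmd [466.8 209.1  80.6] F [-1.3  0.3  4.6] gw 0.012 roterr [ 0.01 -0.05 -0.04]
```

View pics/e12.png

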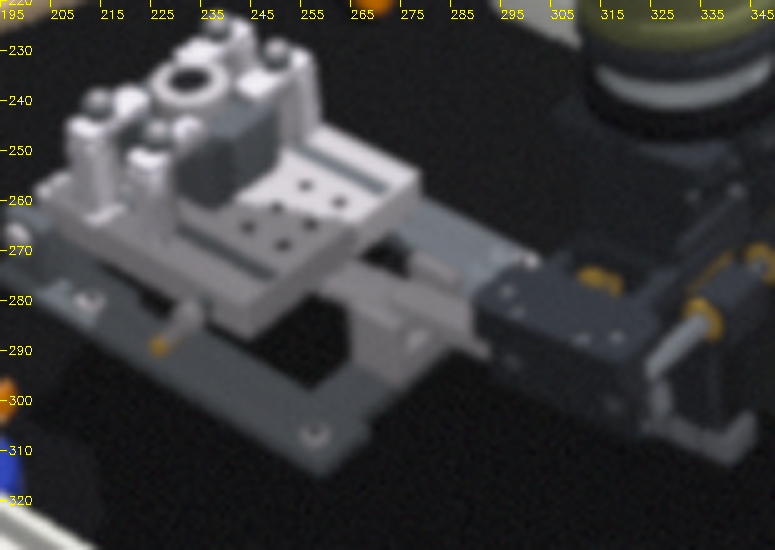

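Emit:
arm_command(grip=[1,1,1,1,1,1,1,1,1,1], delta_pos=[[-0.1,0,1.5],[-0.2,0,3],[-0.3,0,4.5],[-0.4,0,6],[-0.5,0,7.5],[-0.6,0,9],[-0.7,0,10.5],[-0.8,0,12],[-0.9,0,13],[-1,0,14]], delta_rot=[[0,0,0],[0,0,0],[0,0,0],[0,0,0],[0,0,0],[0,0,0],[0,0,0],[0,0,0],[0,0,0],[0,0,0]])

```text
time: 15.8
eef_pos: [464.2, 209.6, 66.6]
tcp_rot: [-0.001, 0.998, -0.01, -0.06]
contact_force: [-2.0, -0.1, 7.2]
grip_width: 0.007
```

```bash
python3 - <<'E'
from m import *
did([-1,0,14],[0,0,0]);st()
E
```

```text
t 15.8 p [464.2 209.6  66.6] cmd [464.1 209.2  66.8] F [-2.  -0.1  7.2] gw 0.007 roterr [ 0.02  0.   -0.04]
```

Emit:
arm_command(grip=[1,1,1,1,1,1,1,1,1,1], delta_pos=[[0,0,0.7],[-0.1,0,1.4],[-0.2,0,2.1],[-0.2,0,2.8],[-0.3,0,3.5],[-0.3,0,4.2],[-0.4,0,4.8],[-0.4,0,5.4],[-0.5,0,6],[-0.5,0,6]], delta_rot=[[0,0,0],[0,0,0],[0,0,0],[0,0,0],[0,0,0],[0,0,0],[0,0,0],[0,0,0],[0,0,0],[0,0,0]])

```text
time: 16.63
eef_pos: [463.6, 209.7, 60.8]
tcp_rot: [-0.001, 0.998, -0.01, -0.059]
contact_force: [-1.7, 0.2, 8.3]
grip_width: 0.008
```

```bash
python3 - <<'E'
from m import *
did([-.5,0,6],[0,0,0]);st()
cv2.imwrite('pics/side11.png',vision.camera('side')[:,:,::-1])
crop('pics/side11.png',195,220,155,110,'pics/e13.png',5)
E
```

```text
t 16.63 p [463.6 209.7  60.8] cmd [462.9 209.2  60.9] F [-1.7  0.2  8.3] gw 0.008 roterr [ 0.04  0.06 -0.02]
```

View pics/e13.png

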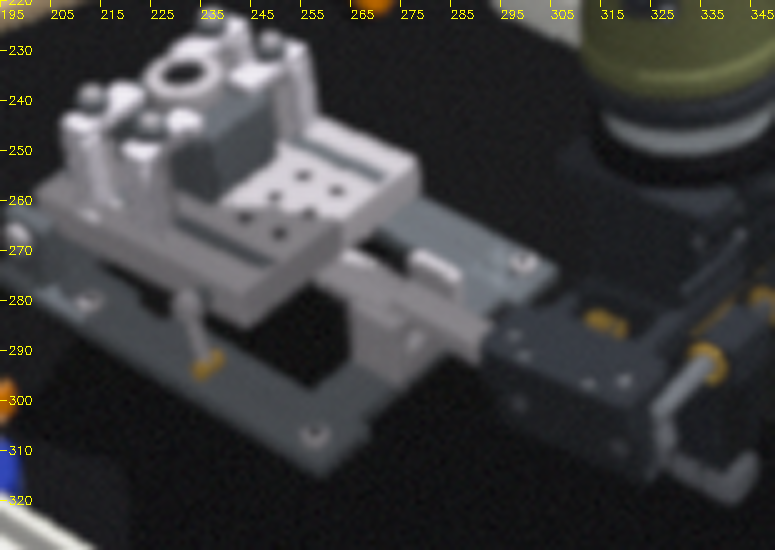

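The plate is up and the leg (186,300 → 208,360 in the crop) has swung nearly upright. I'll press on gently until the stop is felt.

Emit:
arm_command(grip=[1,1,1,1,1,1,1,1,1,1], delta_pos=[[0,0,0.4],[0,0,0.8],[0,0,1.2],[0,0,1.6],[-0.1,0,2],[-0.1,0,2.3],[-0.1,0,2.6],[-0.1,0,2.8],[-0.1,0,3],[-0.1,0,3]], delta_rot=[[0,0,0],[0,0,0],[0,0,0],[0,0,0],[0,0,0],[0,0,0],[0,0,0],[0,0,0],[0,0,0],[0,0,0]])

```text
time: 17.52
eef_pos: [463.3, 209.7, 58.0]
tcp_rot: [-0.001, 0.998, -0.01, -0.059]
contact_force: [-1.4, -1.2, 8.8]
grip_width: 0.002
```

```bash
python3 - <<'E'
from m import *
did([-.1,0,3],[0,0,0]);st()
E
```

```text
t 17.52 p [463.3 209.7  58. ] cmd [462.4 209.2  57.9] F [-1.4 -1.2  8.8] gw 0.002 roterr [ 0.05  0.09 -0.01]
```

Emit:
arm_command(grip=[1,1,1,1,1,1,1,1,1,1], delta_pos=[[0,0,0.3],[0,0,0.6],[0,0,0.9],[0,0,1.2],[0,0,1.5],[0,0,1.8],[0,0,2],[0,0,2],[0,0,2],[0,0,2]], delta_rot=[[0,0,0],[0,0,0],[0,0,0],[0,0,0],[0,0,0],[0,0,0],[0,0,0],[0,0,0],[0,0,0],[0,0,0]])

```text
time: 18.35
eef_pos: [463.3, 209.8, 56.8]
tcp_rot: [-0.001, 0.998, -0.01, -0.059]
contact_force: [-0.6, -2.1, 15.5]
grip_width: 0.002
```

```bash
python3 - <<'E'
from m import *
did([0,0,2],[0,0,0]);st()
cv2.imwrite('pics/side12.png',vision.camera('side')[:,:,::-1])
crop('pics/side12.png',195,220,155,110,'pics/e14.png',5)
E
```

```text
t 18.35 p [463.3 209.8  56.8] cmd [462.2 209.2  55.9] F [-0.6 -2.1 15.5] gw 0.002 roterr [ 0.05  0.13 -0.02]
```

View pics/e14.png

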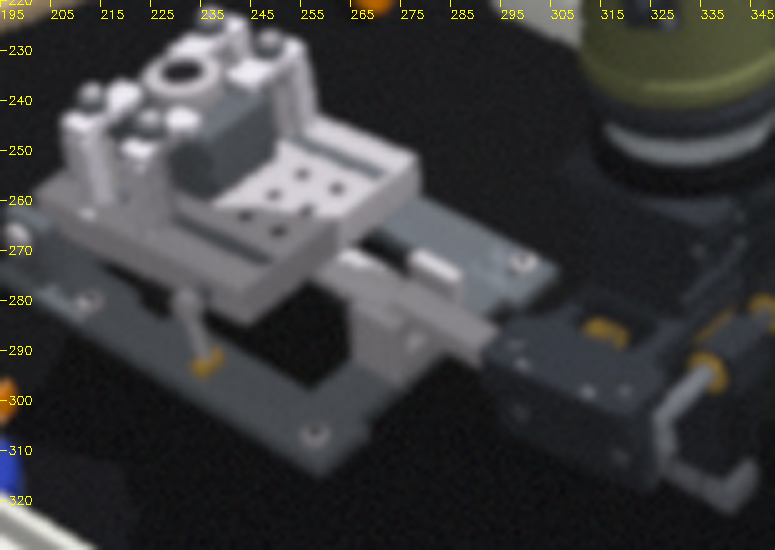

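Emit:
arm_command(grip=[1,1,1,1,1,1,1,1,1,1], delta_pos=[[0,0,-0.4],[0,0,-1],[0,0,-1.8],[0,0,-2.6],[0,0,-3.4],[0,0,-4.2],[0,0,-5],[0,0,-5.8],[0.1,0,-6.6],[0.1,0,-7.4]], delta_rot=[[0,0,0],[0,0,0],[0,0,0],[0,0,0],[0,0,0],[0,0,0],[0,0,0],[0,0,0],[0,0,0],[0,0,0]])

```text
time: 19.23
eef_pos: [463.8, 209.7, 63.3]
tcp_rot: [-0.001, 0.998, -0.01, -0.059]
contact_force: [-1.3, -0.2, 7.1]
grip_width: 0.003
```

Emit:
arm_command(grip=[1,1,1,1,1,1,1,1,1,1], delta_pos=[[0,0,-0.8],[0.1,0,-1.6],[0.1,0,-2.4],[0.1,0,-3.2],[0.2,0,-4],[0.2,0,-4.8],[0.2,0,-5.6],[0.3,0,-6.4],[0.3,0,-7.2],[0.3,0,-8]], delta_rot=[[0,0,0],[0,0,0],[0,0,0],[0,0,0],[0,0,0],[0,0,0],[0,0,0],[0,0,0],[0,0,0],[0,0,0]])

```text
time: 20.07
eef_pos: [464.2, 209.5, 70.8]
tcp_rot: [-0.001, 0.998, -0.01, -0.06]
contact_force: [-0.1, -0.5, -0.2]
grip_width: 0.003
```

```bash
python3 - <<'E'
from m import *
did([.1,0,-7.4],[0,0,0]);did([.3,0,-8],[0,0,0]);st()
cv2.imwrite('pics/side13.png',vision.camera('side')[:,:,::-1])
crop('pics/side13.png',195,220,155,110,'pics/e15.png',5)
E
```

```text
t 20.07 p [464.2 209.5  70.8] cmd [464.4 209.2  71.2] F [-0.1 -0.5 -0.2] gw 0.003 roterr [ 0.01 -0.05 -0.04]
```

View pics/e15.png

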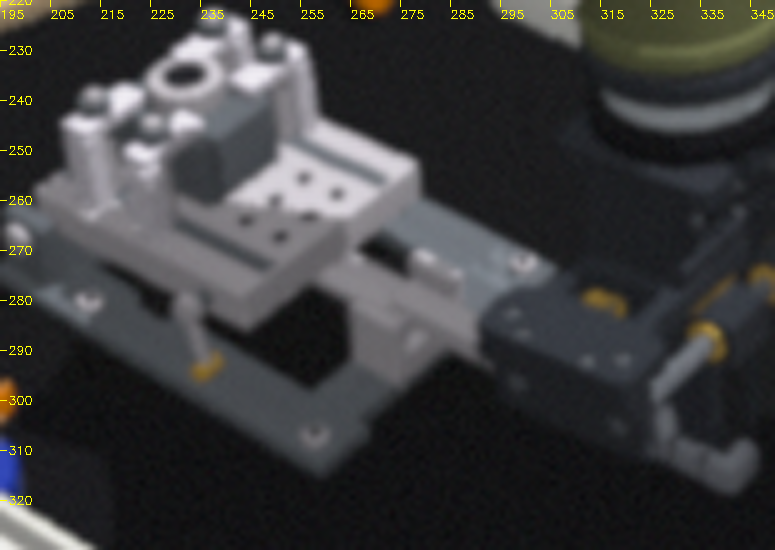

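Emit:
arm_command(grip=[1,1,1,1,1,1,1,1,1,1], delta_pos=[[0,0,-3],[-1,0,-10],[-3,0,-20],[-6,0,-32],[-10,0,-45],[-14,0,-58],[-18,0,-70],[-20,0,-78],[-20,0,-80],[-20,0,-80]], delta_rot=[[0,0,0],[0,0,0],[0,0,0],[0,0,0],[0,0,0],[0,0,0],[0,0,0],[0,0,0],[0,0,0],[0,0,0]])

```text
time: 20.95
eef_pos: [454.3, 209.9, 153.5]
tcp_rot: [-0.001, 0.998, -0.01, -0.059]
contact_force: [-0.1, -0.4, -0.0]
grip_width: 0.006
```

Emit:
arm_command(grip=[1,1,1,1,1,1,1,1,1,1], delta_pos=[[0,0,0],[0,0,0],[0,0,0],[0,0,0],[0,0,0],[0,0,0],[0,0,0],[0,0,0],[0,0,0],[0,0,0]], delta_rot=[[0,0,0],[0,0,0],[0,0,0],[0,0,0],[0,0,0],[0,0,0],[0,0,0],[0,0,0],[0,0,0],[0,0,0]])

```text
time: 21.78
eef_pos: [453.9, 209.7, 152.6]
tcp_rot: [-0.001, 0.998, -0.01, -0.06]
contact_force: [-0.3, -0.2, -0.1]
grip_width: 0.002
```

```bash
python3 - <<'E'
from m import *
st()
cv2.imwrite('pics/side14.png',vision.camera('side')[:,:,::-1]);cv2.imwrite('pics/top14.png',vision.camera('top')[:,:,::-1]);st()
bed=np.load('bed.npy')
def pl(th):
    B=box(0,118,-56,56,24,44)-np.array([118,0,34]); B=B@np.array([[np.cos(th),0,-np.sin(th)],[0,1,0],[np.sin(th),0,np.cos(th)]]).T
    # front(x<0) rises
    B=box(0,118,-56,56,24,44)-np.array([118,0,34]); c,s=np.cos(th),np.sin(th)
    return np.c_[c*B[:,0]+s*B[:,2],B[:,1],-s*B[:,0]+c*B[:,2]]+[118,0,34]
draw('side','pics/side14.png',[(T(bed,pl(.07)),(0,0,255)),(T(bed,pl(0)),(0,255,0))],(195,220,155,110),'pics/e16.png',5)
E
```

```text
t 21.78 p [453.9 209.7 152.6] cmd [464.4 209.2  71.2] F [-0.3 -0.2 -0.1] gw 0.002 roterr [ 0.01 -0.04 -0.04]
t 21.88 p [453.9 209.7 152.6] cmd [464.4 209.2  71.2] F [-0.5  0.1  0.8] gw 0.006 roterr [ 0.01 -0.04 -0.04]
```

View pics/e16.png

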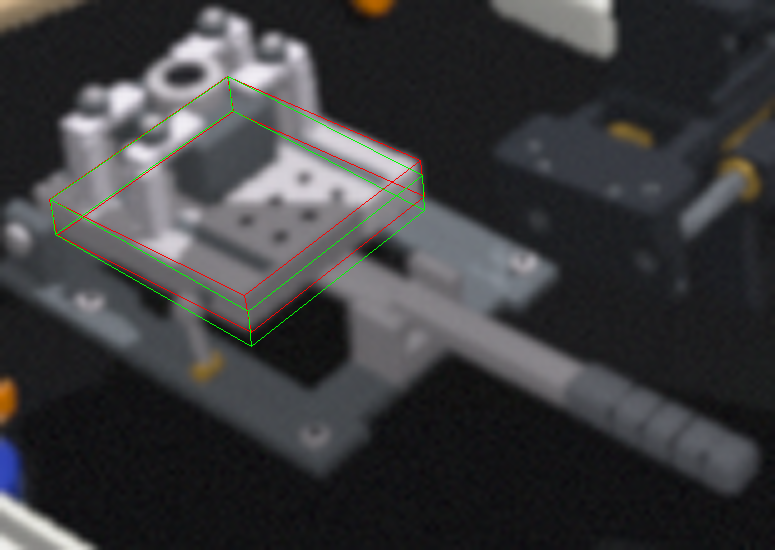

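View pics/top14.png

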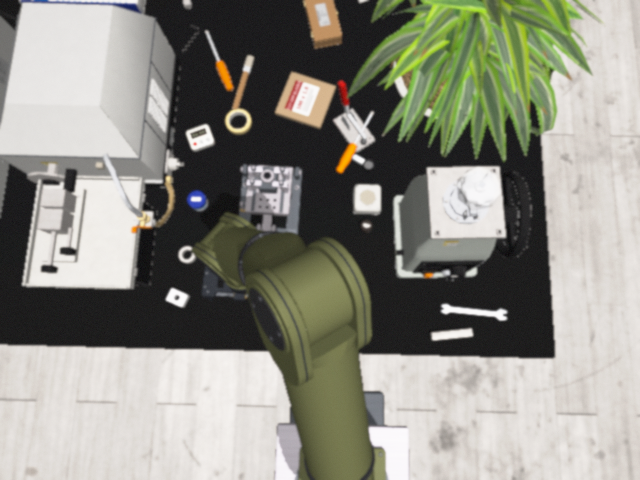

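```bash
python3 -c "
from workcell import hand_in
print(hand_in())"
```

```text
the job is handed in; nothing more can be done
None
```

The plate now stands on its prop, and the job was handed in at about 22 s of the 64 s; the hand-in reports no verdict.

**What I did**
- I gripped the pry bar near its centre of mass and slid it tip-down over the ridge, so about 23 mm of blade lay under the plate.
- I let go of the bar and pressed its free end down with the closed fingertips. The force rose slowly to about 9 N, then to 15.5 N when the stop was felt.
- I eased off over about 1.7 s, until the force on the tool was zero, then moved the arm up and away.

**Last checks**
- **Plate and prop:** in the last side picture the plate matches a model drawn at 0.07 rad tilt, and the prop leg is upright.
- **Bar:** it rests in the saddle with the robot clear of it.
- **Force on the tool:** it stayed around zero, under 1 N.
- **Bystanders:** the spanner, steel bar, aluminium block, ring and specimen look unmoved in the top view. I judged that by eye and did not measure it.

**What disagreed**
- **Grasp:** the gripper stopped 3 mm higher than commanded because joint 6 was at its limit. The pads held only about half the height of the bar's shank, but it did not slip.
- **Bar position:** one picture taken while the arm was still moving put the bar about 7 mm too low. I dropped that reading after a fresh picture with the arm settled.

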